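# Load a probe into the dry-block calibrator

### The arm

A 6-joint arm with a two-finger parallel gripper is mounted at the origin on a cart in front of the work surface, level with it; the furniture and walls round the work are solid. World frame = base frame: x ahead of the robot, y to its left, z up, the work surface at z = 0. Lengths are in m, angles in rad, forces in N, time in s.
With the tool pointing down it reaches from about 0.425 to 0.95 m from the base axis. Payload 3.5 kg.
Tool frame: the origin (TCP) lies between the finger pads; the fingertips stand 14 mm ahead of it and the grasp point (between the pads) lies 5 mm behind it (ctrl.tip_extent is the distance from the TCP to the fingertips, in m); x points along the fingers, z is the direction in which the jaws open and shut, and the axes are right-handed (so a half turn about x gives the same grasp; the last joint's range is limited). The gripper opens to 85 mm and grips with 20 to 120 N. Pads are 22 mm wide; open, the fingers measure 114 mm over their backs; the gripper's body (76 mm by 85 mm) begins 54 mm behind the grasp point. The pads swing forward as they close: fully open they stand 13 mm farther back than shut.
Start: joints at [-1.252, 0.286, 1.577, -0, 1.279, -0.15], TCP at [0.305, -0.602, 0.245] pointing down, gripper open.
Joint ranges: [-2.77, 2.77], [-0.9, 2.22], [0.21, 2.48], [-1.53, 4.67], [0.24, 2.81], [-2.84, 2.84]. Speed limits (rad/s): [2.79, 2.79, 3.14, 3.14, 3.14, 3.14].

### API

Orientations are given as a unit quaternion [x, y, z, w].
In Python, from plant import ctrl gives the robot as it stands.
- The arm moves only by the tool move_arm, never from a script. Its argument "commands" is one flat list of numbers, 4 for each row, row after row: the shift along the tool's x, y, z in units of 25 mm (1.0 is 25 mm), then the turn about the tool's x in units of 5 degrees (1.0 is 5 degrees). A call has 1 to 20 rows; each row shifts and turns the commanded pose from where the row before left it, along the tool's axes as they then stand; what a row does not reach is not made up. A row lasts 1/8 s, in which the tool goes at most 62.5 mm and 10.7 degrees, less where a joint would pass 70% of its speed; a pose out of reach is approached as far as the arm can. A call is refused whole if a number of a shift passes 1 or a number of a turn 1, either way. A call with a gripper value outside its range is refused whole. "jaw" is the finger opening in mm, from 0 to 85.4, set as the call begins (left out, the last holds). The fingers move at their own pace and stop on an object; "force" is the grip in N (left out, the last holds). Time passes only in rows, so rows that do not move let the fingers close. It gives the time, the measured TCP pose, the force and the opening at its end, in the units of the state.
- ctrl.get_state(): the state, without advancing time (a new reading comes with each control period).
- ctrl.read_camera(name): name is "scene" or "top"; returns the picture (480x640x3 uint8, red, green, blue); there is no depth.
- ctrl.get_calibration(name): a dict with "camera_matrix" (3x3 intrinsics, pixels), "camera_from_world" (4x4, takes a point from world to camera coordinates). Camera axes: x right, y down, z forward; pixel columns grow to the right and rows downward; lengths in m; the calibration is good to about 2 mm. A picture is of the moment at which its call begins. get_calibration takes no time and is no camera call.
- ctrl.sign_off(): hands the job in, once; it reports no verdict.
The state is a dict: "time": time; "qpos": joint angles; "dq": joint speeds; "joint_efforts": joint torques, N m; "eef_pos": TCP position; "tcp_rot": TCP orientation; "contact_force": force on the tool from outside, world axes, zero at the start; "wrist_torque": the same for the moment, N m; "opening": opening from 0.0 (shut) to 1.0 (fully open).
Only numpy, scipy, OpenCV 4.12 (cv2) and the standard library are available. Lean on these libraries where they do the work, as an engineer would, in place of code of your own. Each camera call takes 0.05 s, during which the arm holds its last target.

### The job

Slide the calibrator's dust shutter fully open, then take the probe with the orange collar from the stand and lower it gently, without letting it drop, into the calibrator's well until its collar sits flush on the top. Then swing the lever with the green ball right over to its far side to start the run; leave the blue-collared probe standing in the stand.

Things in the scene. Friction and masses are not known exactly. Their poses are not given: they have to be found in the camera images.
- calibrator: white box-shaped dry-block calibrator, fixed, 170 (own x) x 220 (own y) x 85 mm high; origin under its centre on the table, own x points from its dark front panel to its back, z up. On top: the shutter and its well at the back right, the lever at the front left (seen from the front panel). Left behind it rises the analyser with a column (foot plate at 260 mm height): swing in from the robot side
- well_mouth (a point): centre of the mouth of the round well in the calibrator's top face, at own x = +30, y = -50 mm, 85 mm above the table; axes as the calibrator's. The hole is vertical, 12.5 mm across, 76 mm deep; covered by the shutter at the start
- shutter (a joint): the slide of the shutter along the calibrator's own +y: 0 m closed over the well, 0.06 m fully open at its stop; starts near 0; it moves with about 1.2 N friction and stays where it is left
- shutter_grip (a point): on the shutter's upright black grip fin, about 111 mm above the table; the fin is 30 mm wide along the calibrator's x, 10 mm thick along its y, its top 14 mm above this point and its foot 20 mm below; axes as the calibrator's; it travels with the shutter, 58 mm to the +y side of the well when closed
- lever_tip (a point): centre of the ball (26 mm across) at the end of the lever, at the calibrator's front left. The lever is 60 mm long from its pivot, which lies 107 mm above the table on a base 70 (x) x 50 (y) x 25 mm; the ball stands about 160 mm above the table, at the start 29 mm to the front (calibrator's -x) of the pivot and at the end 29 mm to the back
- lever (a joint): swing of the lever about the calibrator's y axis: 0 rad leaning to the front, 1.0 rad leaning to the back at its stop (the far side); starts near 0; about 1 N at the ball moves it and it stays where it is left
- stand: fixed grey probe stand, 75 (own x) x 150 (own y) x 80 mm high, with a black foot 95 x 170 x 10 mm; origin under its centre on the table, z up; two holes 13 mm across, 80 mm apart, at own y = +40 and -40 mm, each holding one probe upright (which is in which varies)
- probe_orange_handle (a point): middle of the round handle of the orange-collared probe, on its axis, 107 mm above the lower end of the stem; own z points up the probe. Handle 22 mm across, 62 mm long, its top 33 mm above this point; collar underside 37 mm below this point. In the stand, or fully home in the well, the collar rests on the top face
- probe_orange_tip (a point): lower end of the orange probe's stem, on its axis; inside the stand at the start
- probe_blue_handle (a point): the same point on the blue-collared probe, which is alike but for its blue collar and cap; it stays in the stand
- probe_orange: the orange-collared probe, loose, 140 mm long, about 70 g: steel stem 10 mm across and 70 mm long tapered to 5 mm across over its last 5 mm, orange collar 28 mm across and 8 mm thick, black handle with orange cap; origin at the lower end of its stem, z up the probe
Mind the look-alikes: they are no part of the job. Leave any yellow look-alike of the probe_orange alone.

How it is judged:
By the outcome, as a careful person would: the job done as asked, in the order asked, and still so for the second after the job is handed in, with the robot touching nothing.
It also fails if it takes over 67 s, if anything falls off the work surface, if the arm or the gripper's body presses on something with over 40 N, if the wrist force passes 120 N, or if a joint passes its speed limit or range.

## Working session

There is one attempt and no reset: what is moved stays moved. The work goes in short steps, Python scripts to look and compute and a tool call to move; the robot and the scene stay as the last step left them, time stands still between calls to the robot, and variables do not carry over. Pictures are saved under pics/ and viewed, and the job is handed in when it is done.

Besides the shell and the picture viewer there is one more tool, called after ">>>" by a JSON object that holds its "fn" and its "kwargs", one argument or row to a line. move_arm: Moves the arm, as the interface text tells. Its arguments: {"type":"object","properties":{"commands":{"type":"array"},"jaw":{"type":"number"},"force":{"type":"number"}},"required":["commands"]}

```bash
mkdir -p pics; ls; python3 - <<'E'
from plant import ctrl
import cv2
print(ctrl.get_state())
for n in("scene","top"):
    im=ctrl.read_camera(n); cv2.imwrite(f"pics/{n}0.png",im[:,:,::-1])
    print(ctrl.get_calibration(n))
E
```

```text
pics
{'time': 0.0, 'qpos': array([-1.25199339e+00,  2.87165813e-01,  1.57817202e+00, -5.56903681e-06,
        1.27860350e+00, -1.50008300e-01]), 'dq': array([-2.13268402e-03,  4.79476326e-04, -2.00497484e-03,  1.73325020e-04,
        1.23621743e-03,  9.58747445e-05]), 'joint_efforts': array([ 5.89619849e-04, -4.05982983e+01, -2.92622674e+01, -6.18990998e-05,
        5.85749614e-03, -2.14435936e-06]), 'eef_pos': array([ 0.3048053 , -0.60156267,  0.24394974]), 'tcp_rot': array([ 0.37072724,  0.60309441, -0.36965895,  0.60182282]), 'contact_force': array([-0.85337701, -0.72707084,  0.49403071]), 'wrist_torque': array([0.05213804, 0.00043869, 0.05586647]), 'opening': 1.0005939471212892}
{'camera_matrix': array([[545.41309232,   0.        , 311.4336811 ],
       [  0.        , 545.41309232, 232.57105457],
       [  0.        ,   0.        ,   1.        ]]), 'camera_from_world': array([[-0.79130564, -0.61082995, -0.02687298,  0.39411923],
       [-0.2351996 ,  0.34467271, -0.90878043,  0.25542181],
       [ 0.56437269, -0.71280257, -0.41640842,  0.73430657],
       [ 0.        ,  0.        ,  0.        ,  1.        ]])}
{'camera_matrix': array([[540.79005852,   0.        , 323.06203613],
       [  0.        , 540.79005852, 229.98419749],
       [  0.        ,   0.        ,   1.        ]]), 'camera_from_world': array([[ 0.02293782, -0.99969134,  0.00954327, -0.08234295],
       [-0.99838895, -0.02340138, -0.05169016,  0.49957973],
       [ 0.05189753, -0.00834224, -0.99861757,  1.07539678],
       [ 0.        ,  0.        ,  0.        ,  1.        ]])}
```

View pics/scene0.png

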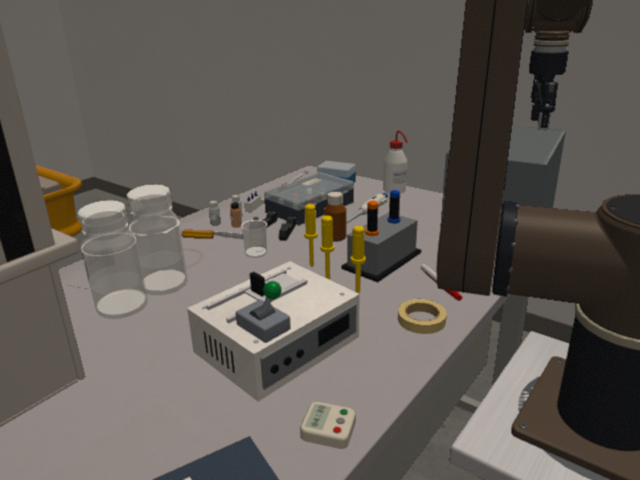

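View pics/top0.png

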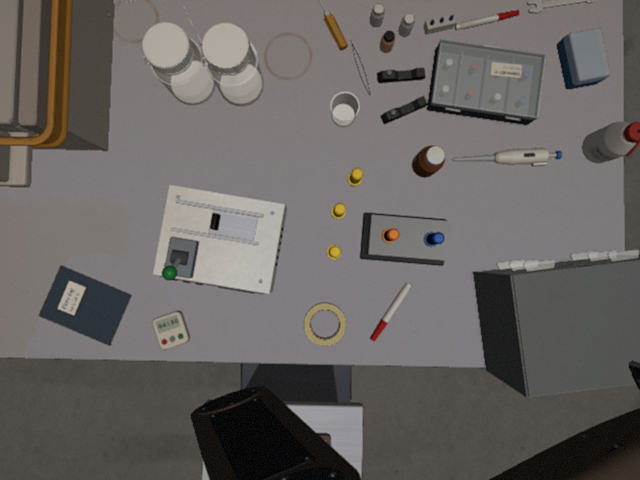

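```bash
python3 - <<'E'
import cv2
t=cv2.imread('pics/top0.png'); s=cv2.imread('pics/scene0.png')
def c(im,x,y,w,h,k,n): cv2.imwrite('pics/'+n,cv2.resize(im[y:y+h,x:x+w],None,fx=k,fy=k,interpolation=cv2.INTER_CUBIC))
c(t,145,175,150,125,5,'c1.png'); c(t,320,160,150,110,5,'c2.png')
c(s,185,260,180,120,4,'c3.png'); c(s,290,180,140,120,5,'c4.png')
E
```

```text
(no output)
```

View pics/c1.png

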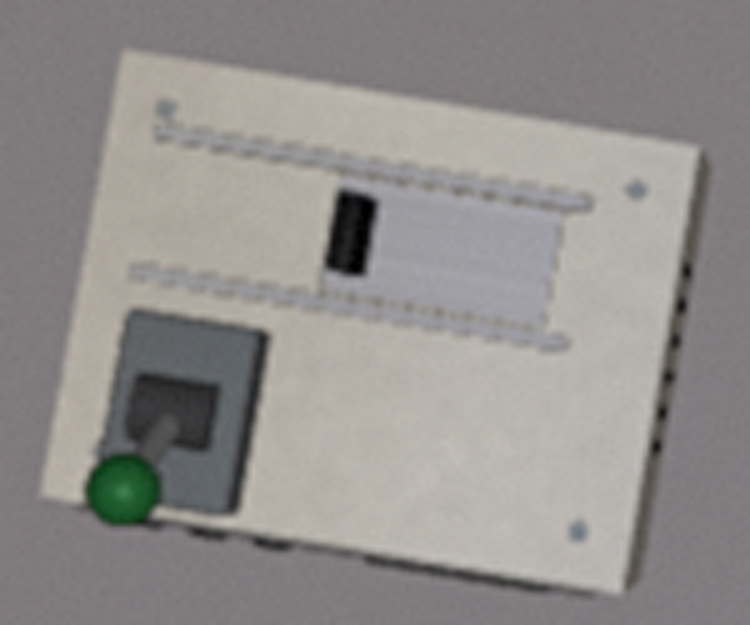

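View pics/c2.png

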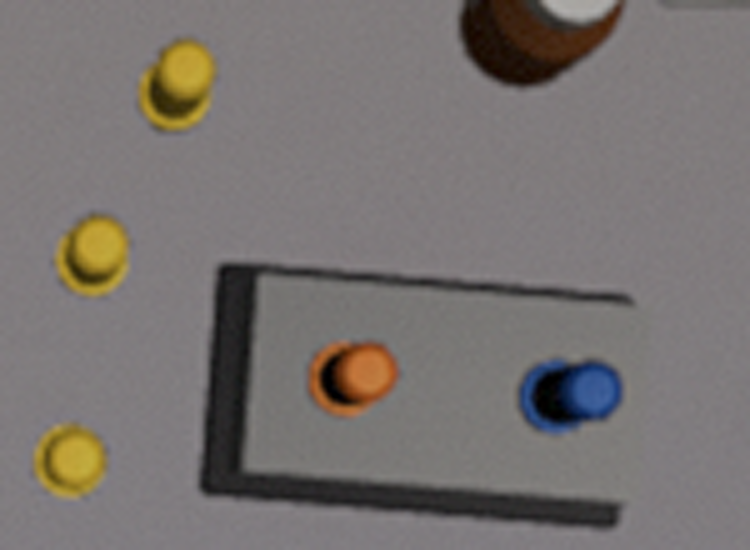

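View pics/c3.png

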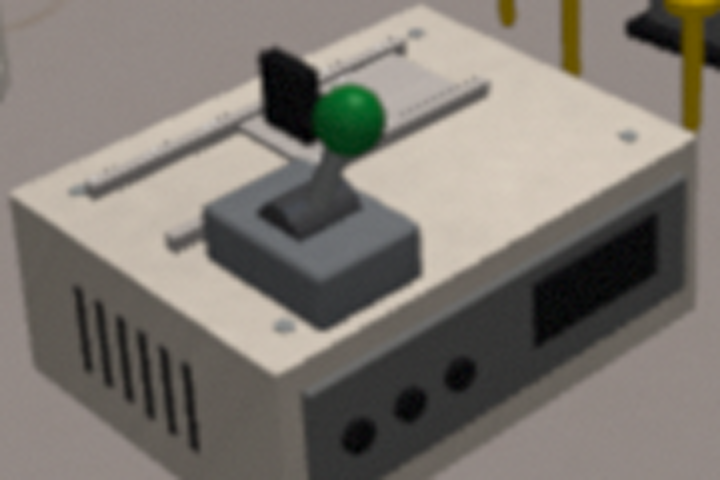

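View pics/c4.png

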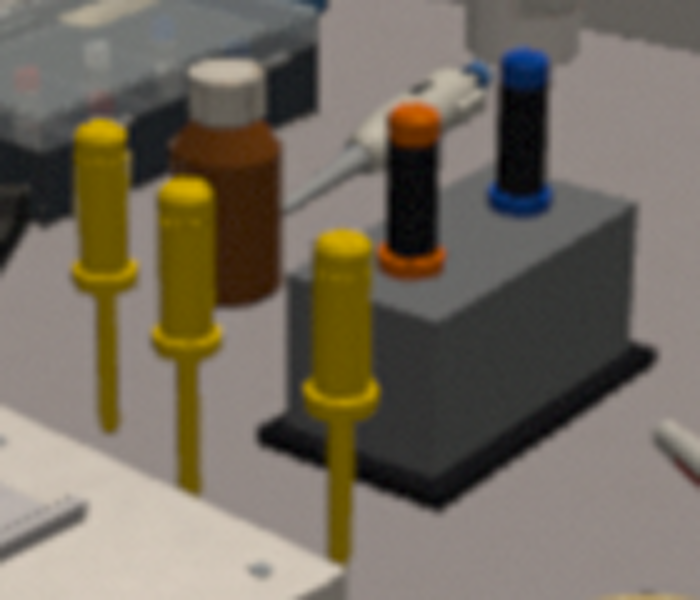

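```bash
cat > h.py <<'E'
import numpy as np
from scipy.optimize import least_squares
from scipy.spatial.transform import Rotation as R
from plant import ctrl
C={n:ctrl.get_calibration(n) for n in("scene","top")}
def proj(n,P):
    P=np.atleast_2d(P);M=C[n]["camera_from_world"];q=P@M[:3,:3].T+M[:3,3]
    p=q@C[n]["camera_matrix"].T;return p[:,:2]/p[:,2:]
def atz(n,uv,z):
    M=C[n]["camera_from_world"];r=M[:3,:3].T@np.linalg.solve(C[n]["camera_matrix"],[uv[0],uv[1],1]);c=-M[:3,:3].T@M[:3,3]
    return c+r*(z-c[2])/r[2]
def tri(a,b):
    r=least_squares(lambda p:np.r_[(proj("scene",p)-a)[0],(proj("top",p)-b)[0]],[.6,0,.1]);return r.x,r.fun
def rz(a):c,s=np.cos(a),np.sin(a);return np.array([[c,-s,0],[s,c,0],[0,0,1]])
E
python3 - <<'E'
from h import *
np.set_printoptions(precision=4,suppress=True)
t=np.array([(169.4,185),(286,205),(270,293.4),(153.4,274.4)])
s=np.array([(188,308.25),(290,261.25),(358.75,293.75),(254.5,353.75)])
L=np.array([(.085,.11,.085),(.085,-.11,.085),(-.085,-.11,.085),(-.085,.11,.085)])
def f(p,use):
    W=L@rz(p[2]).T+[p[0],p[1],0];o=[]
    if 't' in use:o.append(proj("top",W)-t)
    if 's' in use:o.append(proj("scene",W)-s)
    return np.concatenate(o).ravel()
for u in('t','s','ts'):
    r=least_squares(f,[.6,.1,0],args=(u,));print(u,r.x,np.degrees(r.x[2]),np.round(r.fun,1))
p=r.x;A=rz(p[2]);o=np.r_[p[:2],0]
for n,l in dict(well=(.03,-.05,.085),fin=(.03,.008,.111)).items():print(n,o+A@l)
b,e=tri((272.5,290),(169.6,272.8));print('ball',b,e,A.T@(b-o))
for n,a,bb in(('or',(373,202),(393.6,234)),('bl',(394.8,191.5),(439.4,237.6))):
    print(n,'z.15',atz('top',bb,.15))
    print('scene cap',n,atz('scene',a,.15),tri(a,bb))
print('collars',atz('top',(320+346/5,160+379/5),.088),atz('top',(320+558/5,160+396/5),.088))
for y in((356.8,174),(339.8,208.6),(334.6,251.8)):print('yel',atz('top',y,.14))
print('standcorn',atz('top',(371.6,214.4),.08),atz('top',(368.6,255),.08))
print('fin top face',atz('top',(145+352/5,175+232/5),.125))
E
```

```text
t [ 0.4757  0.1232 -0.1434] -8.217630100535782 [ 0.7  0.1 -0.7 -0.5 -0.2  0.5  0.2 -0. ]
s [ 0.4738  0.1245 -0.141 ] -8.076289653430294 [-0.9 -0.2 -0.1 -0.5  1.  -0.1  0.   0.2]
ts [ 0.475   0.1235 -0.1422] -8.145223422231807 [ 0.4  0.5 -0.9 -0.3 -0.2  0.8  0.1  0.4 -0.9 -0.8 -0.2 -0.9  0.8 -0.6
 -0.3 -0.5]
well [0.4976 0.0697 0.085 ]
fin [0.5059 0.1271 0.111 ]
ball [0.4126 0.1938 0.1595] [-0.426  -0.0418  0.3172  0.4219] [-0.0717  0.0607  0.1595]
or z.15 [ 0.4901 -0.194   0.15  ]
scene cap or [ 0.4855 -0.1901  0.15  ] (array([ 0.4895, -0.1948,  0.1476]), array([-0.5203,  0.0085,  0.238 ,  0.3964]))
bl z.15 [ 0.4856 -0.2749  0.15  ]
scene cap bl [ 0.4794 -0.2657  0.15  ] (array([ 0.4856, -0.276 ,  0.1455]), array([-0.1754,  0.0078,  0.0734,  0.1296]))
collars [ 0.4895 -0.1944  0.088 ] [ 0.4849 -0.2742  0.088 ]
yel [ 0.5965 -0.1277  0.14  ]
yel [ 0.5336 -0.0986  0.14  ]
yel [ 0.4565 -0.091   0.14  ]
standcorn [ 0.5296 -0.1614  0.08  ] [ 0.4527 -0.1572  0.08  ]
fin top face [0.5065 0.1248 0.125 ]
```

```bash
python3 - <<'E'
from h import *
np.set_printoptions(precision=4,suppress=True)
s=ctrl.get_state();M=R.from_quat(s["tcp_rot"]).as_matrix();print(M)
z=M[:,2];print('yaw z',np.degrees(np.arctan2(z[1],z[0])))
for n in C:
    m=C[n]["camera_from_world"];print(n,-m[:3,:3].T@m[:3,3])
for uv in((110,150),(30,185),(110,0)):print(atz('top',uv,.26),atz('top',uv,0))
E
```

```text
[[-0.0007  0.8921  0.4518]
 [ 0.0021  0.4518 -0.8921]
 [-1.      0.0003 -0.0022]]
yaw z -63.139521094651826
scene [-0.0425  0.6761  0.5485]
top [ 0.4449 -0.0617  1.1005]
[0.6058 0.267  0.26  ] [0.6556 0.3687 0.    ]
[0.5479 0.3885 0.26  ] [0.5798 0.5278 0.    ]
[0.8456 0.2774 0.26  ] [0.9696 0.3823 0.    ]
```

>>> {"fn": "move_arm", "kwargs": {
  "commands": [-0.3, 0, 0, 1, -0.3, 0, 0, 1, -0.3, 0, 0, 1, -0.3, 0, 0, 1, -0.3, 0, 0, 1, -0.3, 0, 0, 1, -0.3, 0, 0, 1],
  "jaw": 0,
  "force": 30
}}

```text
time: 0.98
eef_pos: [0.3049, -0.6018, 0.2972]
tcp_rot: [0.535, 0.463, -0.535, 0.462]
contact_force: [0.4, 0.0, -0.5]
opening: -0.002
```

```bash
cat >> h.py <<'E'
np.set_printoptions(precision=4,suppress=True)
CO=np.array([.475,.1235,0]);CA=rz(-.1422)
def own(l):return CO+CA@np.array(l)
def go(t):
    s=ctrl.get_state();M=R.from_quat(s["tcp_rot"]).as_matrix()
    print('t',round(s['time'],2),'pos',s['eef_pos'],'own',CA.T@(s['eef_pos']-CO),'F',s['contact_force'],'q6',s['qpos'][5],'q1',s['qpos'][0],'open',s['opening'])
    print('target',t,'units',M.T@(np.array(t)-s['eef_pos'])/.025,'yaw z',np.degrees(np.arctan2(M[1,2],M[0,2])))
E
python3 - <<'E'
from h import *
go(own((.03,-.024,.2)))
E
```

```text
t 0.97 pos [ 0.3049 -0.6018  0.2972] own [-0.0656 -0.7421  0.2972] F [ 0.4238  0.0068 -0.4511] q6 0.4637272617990947 q1 -1.2519997802363996 open -0.0016213727272394306
target [0.5013 0.0955 0.2   ] units [  3.9229   3.7481 -28.7303] yaw z -98.30378850572657
```

>>> {"fn": "move_arm", "kwargs": {
  "commands": [0, 0.18, -1, 0, 0, 0.18, -1, 0, 0, 0.18, -1, 0, 0, 0.18, -1, 0, 0, 0.18, -1, 0, 0, 0.18, -1, 0, 0, 0.18, -1, 0, 0, 0.18, -1, 0, 0, 0.18, -1, 0, 0, 0.18, -1, 0, 0, 0.18, -1, 0, 0, 0.18, -1, 0, 0, 0.18, -1, 0, 0, 0.18, -1, 0, 0, 0.18, -1, 0, 0, 0.18, -1, 0, 0, 0.18, -1, 0, 0, 0.18, -1, 0, 0, 0.18, -1, 0, 0, 0.18, -1, 0]
}}

```text
time: 3.48
eef_pos: [0.4649, -0.1183, 0.2979]
tcp_rot: [0.534, 0.463, -0.534, 0.463]
contact_force: [-0.1, -0.1, 0.1]
opening: 0.002
```

>>> {"fn": "move_arm", "kwargs": {
  "commands": [0, 0.0, -1, 0, 0, 0.0, -1, 0, 0, 0.0, -1, 0, 0.5, 0.0, -1, 0, 0.5, 0.05, -1, 0, 0.5, 0.05, -1, 0, 0.5, 0.05, -1, 0, 0.5, 0, -1, 0, 0.5, 0, -0.7, 0, 0.5, 0, 0, 0, 0, 0, 0, 0, 0, 0, 0, 0]
}}

```text
time: 4.97
eef_pos: [0.4996, 0.0942, 0.2106]
tcp_rot: [0.535, 0.463, -0.534, 0.463]
contact_force: [-0.4, 0.1, 0.4]
opening: -0.004
```

```bash
python3 - <<'E'
from h import *
import cv2
go(own((.03,-.024,.114)))
for n in("scene","top"):
    im=ctrl.read_camera(n)[:,:,::-1]; cv2.imwrite(f"pics/{n}1.png",im)
E
```

```text
t 4.97 pos [0.4996 0.0942 0.2106] own [ 0.0285 -0.0255  0.2106] F [-0.4086  0.1311  0.3817] q6 1.7006138128043486 q1 -0.013375542774698766 open -0.0037855735678443167
target [0.5013 0.0955 0.114 ] units [ 3.8656  0.0572 -0.0624] yaw z -98.19901035841183
```

View pics/scene1.png

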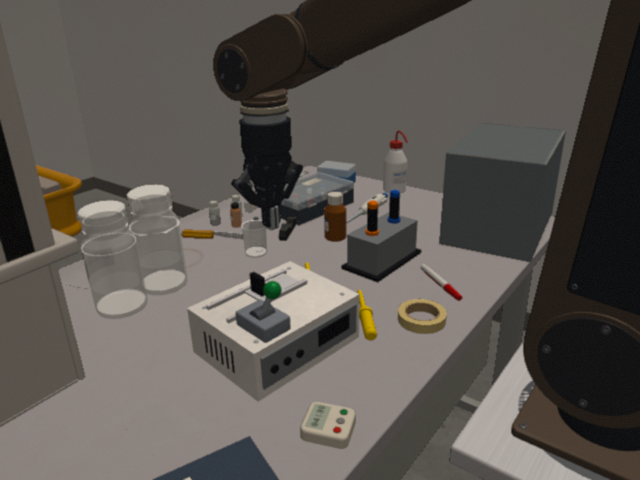

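View pics/top1.png

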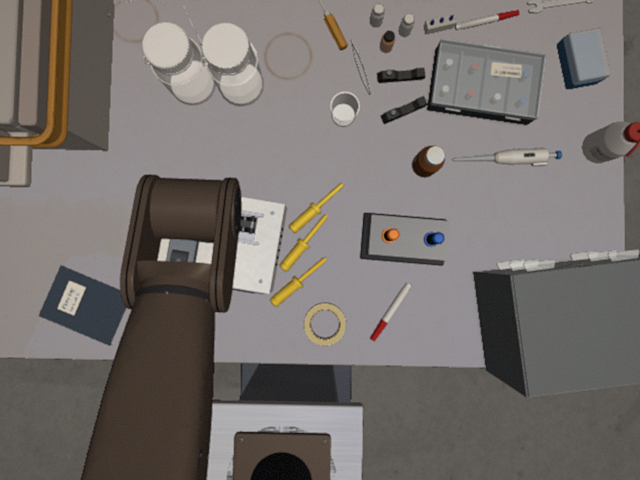

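>>> {"fn": "move_arm", "kwargs": {
  "commands": [0.8, 0.06, 0, 0, 0.8, 0, 0, 0, 0.8, 0, 0, 0, 0.8, 0, 0, 0, 0.6, 0, 0, 0, 0.05, 0, 0, 0, 0, 0, 0, 0]
}}

```text
time: 5.95
eef_pos: [0.5014, 0.0945, 0.1147]
tcp_rot: [0.535, 0.463, -0.534, 0.463]
contact_force: [0.2, 0.1, 0.5]
opening: 0.003
```

```bash
python3 - <<'E'
from h import *
import cv2
print(ctrl.tip_extent)
go(own((.03,.0485,.113)))
im=ctrl.read_camera("scene")[:,:,::-1]; cv2.imwrite(f"pics/s2.png",cv2.resize(im[180:380,160:400],None,fx=3,fy=3))
E
```

```text
0.014
t 5.95 pos [0.5014 0.0945 0.1147] own [ 0.0303 -0.0249  0.1147] F [0.1945 0.1144 0.4502] q6 1.7003123005003535 q1 -0.012715282410272616 open 0.0029986669000282343
target [0.5116 0.1673 0.113 ] units [ 0.0698 -0.0109 -2.9374] yaw z -98.14854886253397
```

View pics/s2.png

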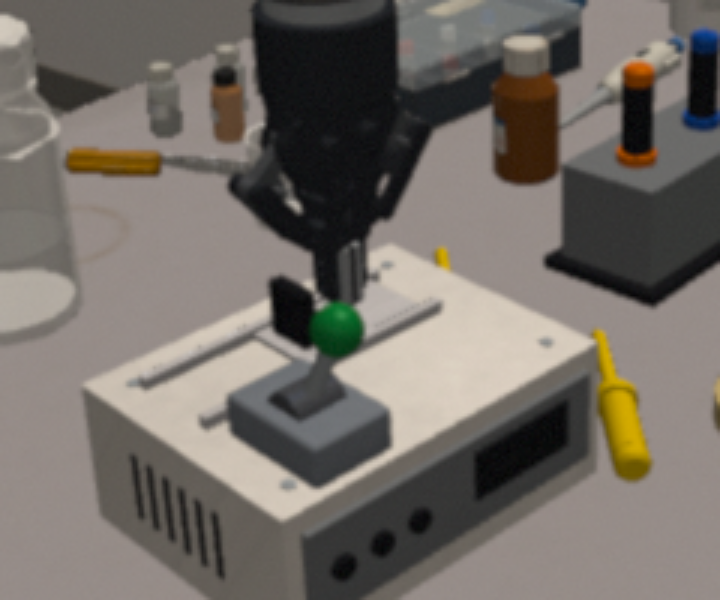

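>>> {"fn": "move_arm", "kwargs": {
  "commands": [0, 0, -0.4, 0, 0, 0, -0.4, 0, 0, 0, -0.4, 0, 0, 0, -0.4, 0, 0, 0, -0.4, 0, 0, 0, -0.3, 0, 0, 0, 0, 0, 0, 0, 0, 0]
}}

```text
time: 7.0
eef_pos: [0.5086, 0.1517, 0.1137]
tcp_rot: [-0.534, -0.464, 0.534, -0.463]
contact_force: [0.3, -0.4, 0.4]
opening: -0.006
```

```bash
python3 - <<'E'
from h import *
import cv2
go(own((.03,.0485,.113)))
im=ctrl.read_camera("scene")[:,:,::-1]; cv2.imwrite(f"pics/s3.png",cv2.resize(im[180:380,160:400],None,fx=3,fy=3))
E
```

```text
t 7.0 pos [0.5086 0.1517 0.1137] own [0.0292 0.0327 0.1137] F [ 0.3274 -0.372   0.384 ] q6 1.8110584435558013 q1 0.09843143098836213 open -0.00615072994024265
target [0.5116 0.1673 0.113 ] units [ 0.0268  0.0311 -0.6331] yaw z -98.14036560620977
```

View pics/s3.png

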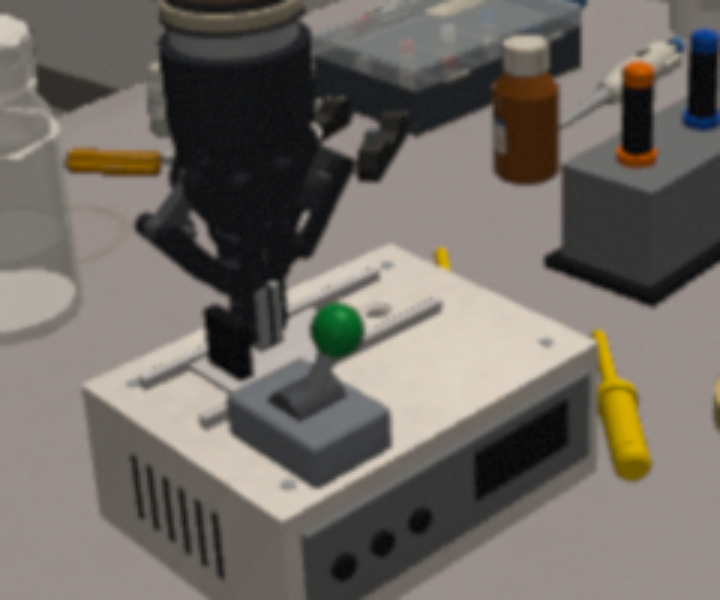

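>>> {"fn": "move_arm", "kwargs": {
  "commands": [0, 0, -0.2, 0, 0, 0, -0.2, 0, 0, 0, -0.15, 0, 0, 0, -0.1, 0, 0, 0, -0.05, 0, 0, 0, 0, 0]
}}

```text
time: 7.8
eef_pos: [0.5114, 0.1689, 0.114]
tcp_rot: [-0.534, -0.463, 0.534, -0.463]
contact_force: [-0.4, -0.7, -1.1]
opening: 0.0
```

>>> {"fn": "move_arm", "kwargs": {
  "commands": [0, 0, -0.1, 0, 0, 0, -0.1, 0, 0, 0, 0, 0]
}}

```text
time: 8.18
eef_pos: [0.5115, 0.1694, 0.1139]
tcp_rot: [-0.53, -0.462, 0.537, -0.466]
contact_force: [-3.3, -16.3, 3.1]
opening: -0.001
```

>>> {"fn": "move_arm", "kwargs": {
  "commands": [0, 0, 0.5, 0, 0, 0, 0.5, 0, -1, 0, 0.5, 0, -1, 0, 1, 0, -1, 0, 1, 0, -1, 0, 1, 0, -1, 0, 1, 0, -1, 0, 1, 0, -0.8, 0, 1, 0]
}}

```text
time: 9.3
eef_pos: [0.4857, -0.0125, 0.2856]
tcp_rot: [0.535, 0.463, -0.533, 0.464]
contact_force: [0.6, -0.5, -0.3]
opening: -0.0
```

```bash
python3 - <<'E'
from h import *
import cv2
go([.4895,-.1943,.26])
for n,(x,y,w,h,k) in dict(scene=(160,230,240,150,3),top=(145,175,150,125,5)).items():
    im=ctrl.read_camera(n)[:,:,::-1]; cv2.imwrite(f"pics/{n}4.png",cv2.resize(im[y:y+h,x:x+w],None,fx=k,fy=k,interpolation=2))
E
```

```text
t 9.3 pos [ 0.4857 -0.0125  0.2856] own [ 0.0299 -0.1331  0.2856] F [ 0.5717 -0.5094 -0.3108] q6 1.477150539158785 q1 -0.23543965572510075 open -0.00033323364756770145
target [0.4895, -0.1943, 0.26] units [1.0219 1.1758 7.1764] yaw z -98.13668514712984
```

View pics/scene4.png

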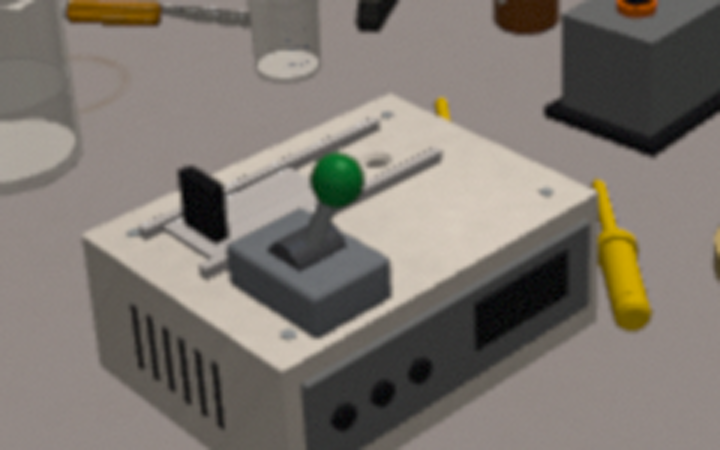

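View pics/top4.png

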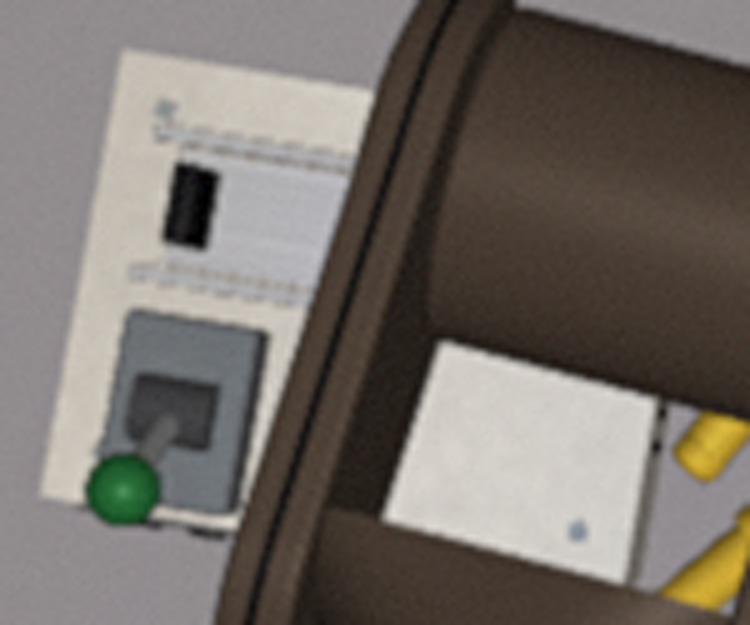

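>>> {"fn": "move_arm", "kwargs": {
  "commands": [0, 0.15, 1, 0, 0, 0.15, 1, 0, 0, 0.15, 1, 0, 0, 0.15, 1, 0, 0, 0.15, 1, 0, 0.25, 0.15, 1, 0, 0.25, 0.15, 0.8, 0, 0.25, 0.1, 0.35, 0, 0.25, 0, 0, 0, 0, 0, 0, 0],
  "jaw": 50
}}

```text
time: 10.65
eef_pos: [0.4885, -0.1919, 0.2581]
tcp_rot: [-0.534, -0.464, 0.534, -0.463]
contact_force: [-0.3, -0.3, -0.5]
opening: 0.582
```

```bash
python3 - <<'E'
from h import *
import cv2
print('well scene',atz('scene',(160+378/3,230+160/3),.085),own((.03,-.05,.085)))
go([.4895,-.1943,.115])
for n,(x,y,w,h,k) in dict(scene=(300,110,200,180,3),top=(260,150,220,150,3)).items():
    im=ctrl.read_camera(n)[:,:,::-1]; cv2.imwrite(f"pics/{n}5.png",cv2.resize(im[y:y+h,x:x+w],None,fx=k,fy=k,interpolation=2))
E
```

```text
well scene [0.4949 0.0712 0.085 ] [0.4976 0.0698 0.085 ]
t 10.65 pos [ 0.4885 -0.1919  0.2581] own [ 0.0581 -0.3103  0.2581] F [-0.2943 -0.2905 -0.5369] q6 1.1442128756389436 q1 -0.5679877115198998 open 0.5816019899761251
target [0.4895, -0.1943, 0.115] units [5.7251 0.0604 0.0942] yaw z -98.10880012183728
```

View pics/scene5.png

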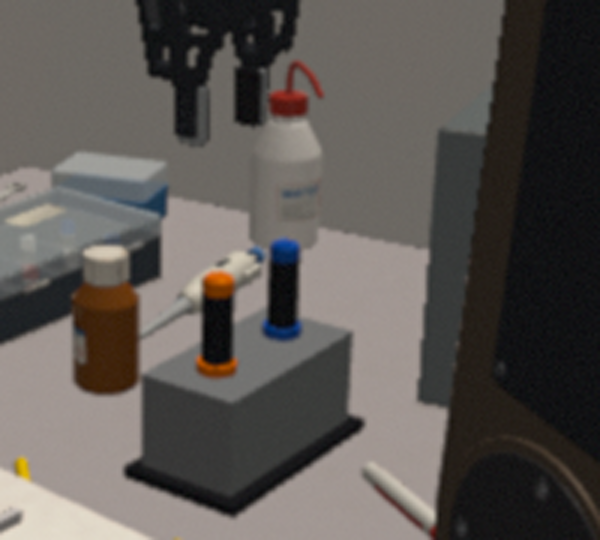

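View pics/top5.png

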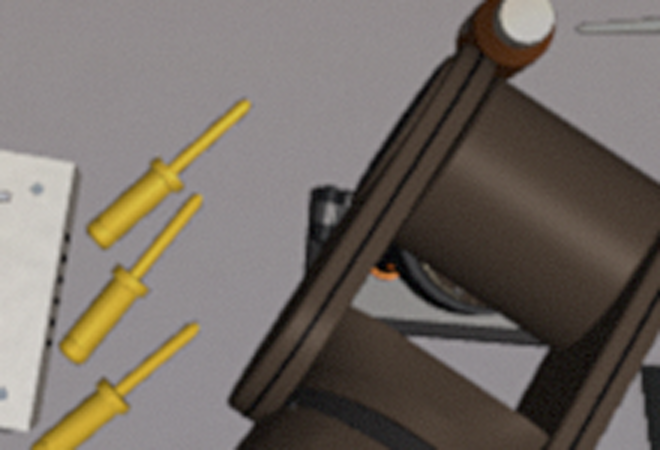

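>>> {"fn": "move_arm", "kwargs": {
  "commands": [0.8, 0.05, 0.08, 0, 0.8, 0, 0, 0, 0.8, 0, 0, 0, 0.8, 0, 0, 0, 0.7, 0, 0, 0, 0.6, 0, 0, 0, 0.5, 0, 0, 0, 0.4, 0, 0, 0, 0.3, 0, 0, 0, 0, 0, 0, 0, 0, 0, 0, 0]
}}

```text
time: 12.12
eef_pos: [0.4901, -0.1952, 0.117]
tcp_rot: [0.534, 0.463, -0.534, 0.464]
contact_force: [0.2, -0.3, 0.1]
opening: 0.586
```

```bash
python3 - <<'E'
from h import *
import cv2
go([.4893,-.1938,.115])
for n,(x,y,w,h,k) in dict(scene=(300,110,200,180,3),top=(300,150,160,120,5)).items():
    im=ctrl.read_camera(n)[:,:,::-1]; cv2.imwrite(f"pics/{n}6.png",cv2.resize(im[y:y+h,x:x+w],None,fx=k,fy=k,interpolation=2))
E
```

```text
t 12.12 pos [ 0.4901 -0.1952  0.117 ] own [ 0.0601 -0.3133  0.117 ] F [ 0.1975 -0.295   0.1185] q6 1.1414524110455881 q1 -0.5714624902550215 open 0.5862378578148133
target [0.4893, -0.1938, 0.115] units [ 0.0811 -0.0389 -0.0503] yaw z -98.14263882252162
```

View pics/scene6.png

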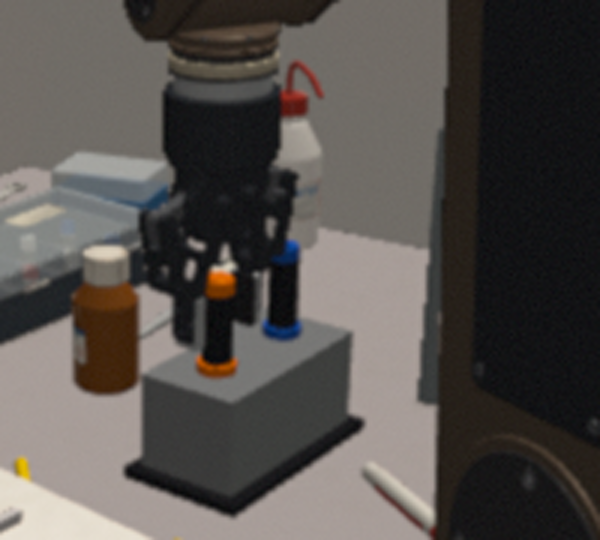

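```bash
python3 - <<'E'
from h import *
P=ctrl.get_state()['eef_pos']
f=lambda n,p:(proj(n,p)-np.array((300,110)))*3
for z in(.088,.103,.15):print(z,f('scene',[P[0],P[1],z]),f('scene',[.4893,-.1938,z]), f('scene',[.4895,-.1943,z]))
E
```

```text
0.088 [[215.2867 357.2592]] [[215.2185 358.249 ]] [[215.3586 357.9304]]
0.103 [[215.7121 337.0546]] [[215.644  338.0232]] [[215.7847 337.7113]]
0.15 [[217.0763 272.2444]] [[217.0089 273.1424]] [[217.1516 272.8529]]
```

View pics/top6.png

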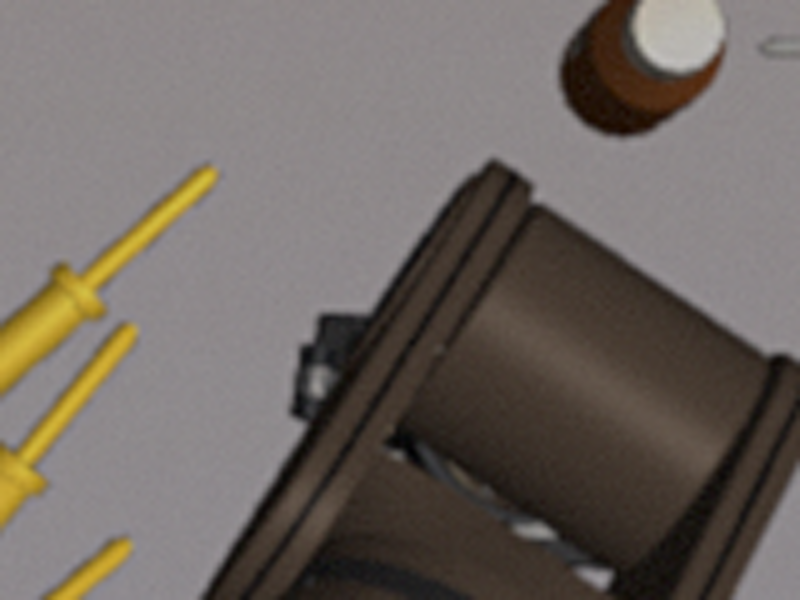

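>>> {"fn": "move_arm", "kwargs": {
  "commands": [0.05, -0.04, -0.05, 0, 0, 0, 0, 0, 0, 0, 0, 0, 0, 0, 0, 0, 0, 0, 0, 0, 0, 0, 0, 0],
  "jaw": 0,
  "force": 35
}}

```text
time: 12.98
eef_pos: [0.4889, -0.1935, 0.1154]
tcp_rot: [0.534, 0.463, -0.534, 0.463]
contact_force: [-0.5, 0.8, 0.9]
opening: 0.233
```

>>> {"fn": "move_arm", "kwargs": {
  "commands": [-0.2, 0, 0, 0, -0.4, 0, 0, 0, -0.6, 0, 0, 0, -0.8, 0, 0, 0, -0.8, 0, 0, 0, -0.8, 0, 0, 0, -0.8, 0, 0, 0, -0.6, 0, 0, 0, -0.3, 0, 0, 0, -0.1, 0, 0, 0, 0, 0, 0, 0]
}}

```text
time: 14.35
eef_pos: [0.4887, -0.1934, 0.2498]
tcp_rot: [-0.534, -0.464, 0.534, -0.463]
contact_force: [-0.2, 0.8, -1.1]
opening: 0.236
```

```bash
python3 - <<'E'
from h import *
import cv2
go(np.r_[own((.03,-.05,0))[:2],.245])
for n,(x,y,w,h,k) in dict(scene=(300,60,200,180,3),top=(300,150,160,120,5)).items():
    im=ctrl.read_camera(n)[:,:,::-1]; cv2.imwrite(f"pics/{n}7.png",cv2.resize(im[y:y+h,x:x+w],None,fx=k,fy=k,interpolation=2))
E
```

```text
t 14.35 pos [ 0.4887 -0.1934  0.2498] own [ 0.0585 -0.3118  0.2498] F [-0.1716  0.803  -1.1271] q6 1.1428297571894641 q1 -0.5700539877500895 open 0.2355304737405545
target [0.4976 0.0698 0.245 ] units [  0.1966  -1.1384 -10.4715] yaw z -98.14151763433433
```

View pics/scene7.png

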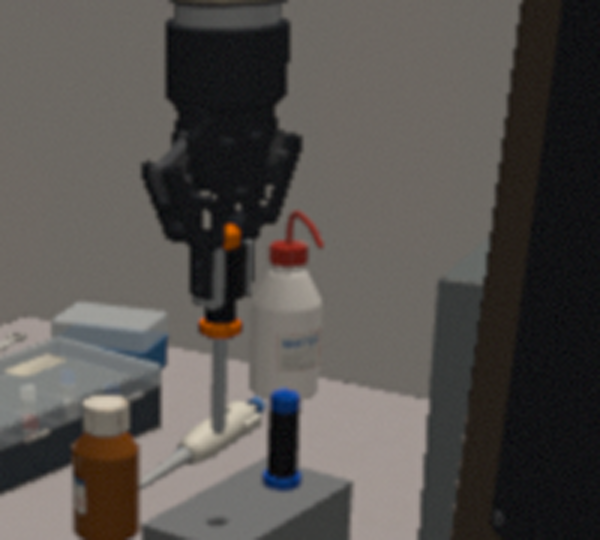

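```bash
python3 - <<'E'
from h import *
import cv2
P=ctrl.get_state()['eef_pos']
im=cv2.imread('pics/scene7.png')[280:450,150:290];cv2.imwrite('pics/z7.png',cv2.resize(im,None,fx=4,fy=4))
f=lambda p:((proj('scene',p)-np.array((300,60)))*3-[150,280])*4
for z in(.1444,.149,.19,.2144,.222):print(z,f([P[0],P[1],z]))
print(f([P[0]-.003,P[1],.149]),f([P[0],P[1]+.003,.149]))
E
```

```text
0.1444 [[269.6261 605.654 ]]
0.149 [[270.173  579.8476]]
0.19 [[275.1344 345.7475]]
0.2144 [[278.163  202.8454]]
0.222 [[279.1183 157.773 ]]
[[285.6489 583.5279]] [[260.5521 585.3604]]
```

View pics/z7.png

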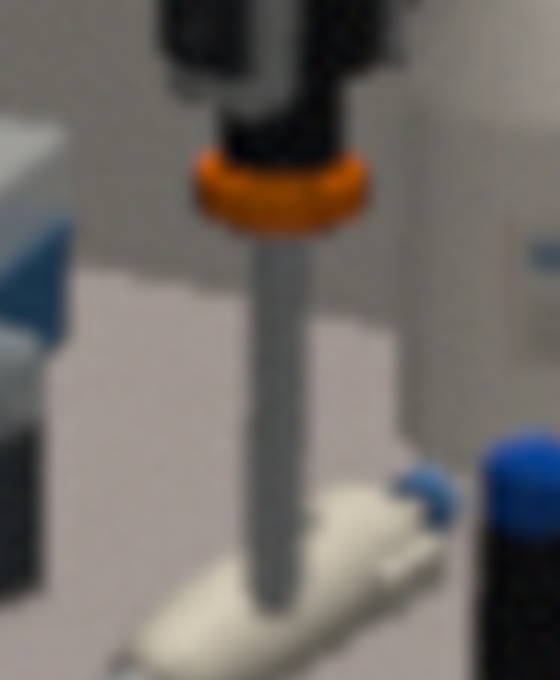

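View pics/top7.png

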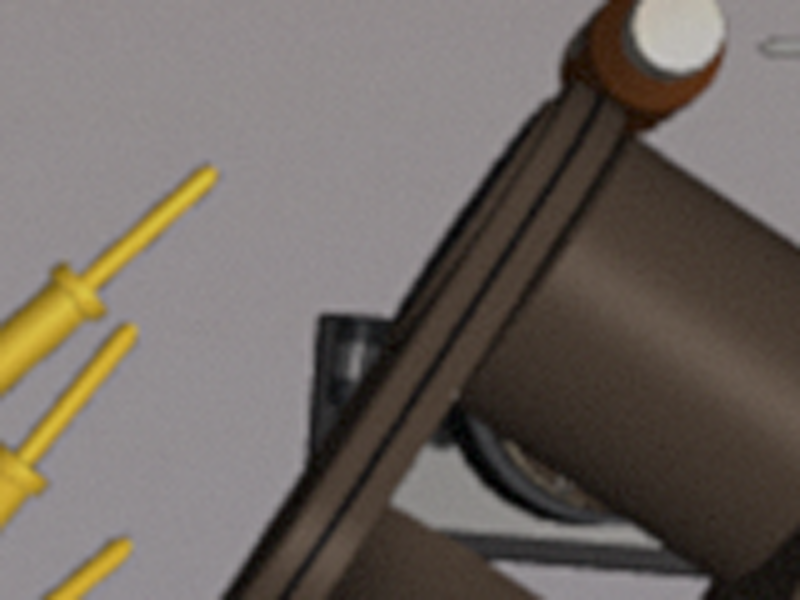

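```bash
python3 - <<'E'
from h import *
import cv2
t=ctrl.read_camera('top')[:,:,::-1];s=ctrl.read_camera('scene')[:,:,::-1]
cv2.imwrite('pics/top8.png',t);cv2.imwrite('pics/scene8.png',s)
w=own((.03,-.05,.085));print(proj('top',w),proj('scene',w))
cv2.imwrite('pics/w8.png',np.hstack([cv2.resize(t[205:245,225:265],(400,400),interpolation=2),cv2.resize(s[264:304,266:306],(400,400),interpolation=2)]))
E
```

```text
[[248.6062 228.2509]] [[285.3164 282.5243]]
```

View pics/w8.png

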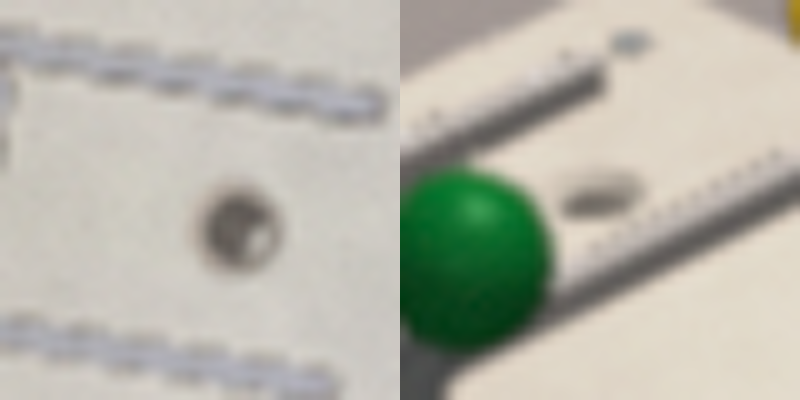

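```bash
python3 - <<'E'
from h import *
print('top',atz('top',(248.55,227.45),.085),'scene',atz('scene',(285.35,282.85),.085))
P=ctrl.get_state()['eef_pos']
# stem centre x in scene at tip
for z,u in((.149,274),(.2144,283)):
    full=((u/4+150)/3+300)
    print(full-.3,proj('scene',[P[0],P[1],z]))
E
```

```text
top [0.4991 0.0699 0.085 ] scene [0.4968 0.0706 0.085 ]
372.5333333333333 [[372.4921 201.639 ]]
373.2833333333333 [[373.1574 170.2241]]
```

```bash
python3 - <<'E'
from h import *
go([.4975,.0705,.235])
E
```

```text
t 14.55 pos [ 0.4887 -0.1934  0.2495] own [ 0.0584 -0.3118  0.2495] F [ 0.0534 -0.7015 -1.6926] q6 1.1428383654681848 q1 -0.5700654792697529 open 0.2309004973292808
target [0.4975, 0.0705, 0.235] units [  0.5893  -1.1448 -10.4997] yaw z -98.14246410329554
```

>>> {"fn": "move_arm", "kwargs": {
  "commands": [0, -0.05, -0.4, 0, 0, -0.1, -0.8, 0, 0, -0.1, -1, 0, 0, -0.1, -1, 0, 0, -0.1, -1, 0, 0, -0.1, -1, 0, 0, -0.1, -1, 0, 0, -0.1, -1, 0, 0, -0.1, -1, 0, 0, -0.1, -0.8, 0, 0.1, -0.1, -0.7, 0, 0.2, -0.1, -0.5, 0, 0.2, 0, -0.3, 0, 0, 0, 0, 0, 0, 0, 0, 0]
}}

```text
time: 16.42
eef_pos: [0.4977, 0.07, 0.2377]
tcp_rot: [-0.534, -0.463, 0.534, -0.463]
contact_force: [-0.8, -0.8, -0.8]
opening: 0.236
```

```bash
python3 - <<'E'
from h import *
import cv2
go([.4975,.0705,.235])
s=ctrl.read_camera('scene')[:,:,::-1];t=ctrl.read_camera('top')[:,:,::-1]
P=ctrl.get_state()['eef_pos']
for z in (.134,.2):print(proj('scene',[P[0],P[1],z]))
print((proj('scene',[P[0],P[1],.085])-[240,200])*7)
cv2.imwrite('pics/s9.png',cv2.resize(s[200:300,240:340],None,fx=6,fy=6,interpolation=2))
cv2.imwrite('pics/t9.png',cv2.resize(t[185:265,205:305],None,fx=6,fy=6,interpolation=2))
E
```

```text
t 16.43 pos [0.4977 0.07   0.2377] own [ 0.0301 -0.0498  0.2377] F [-0.7966 -0.7507 -0.7705] q6 1.6510825769498487 q1 -0.06236395828541021 open 0.23598365266946147
target [0.4975, 0.0705, 0.235] units [ 0.1093 -0.0123 -0.02  ] yaw z -98.16866387210557
[[283.7919 256.9276]]
[[281.8343 220.6051]]
[[316.1931 577.5418]]
```

View pics/s9.png

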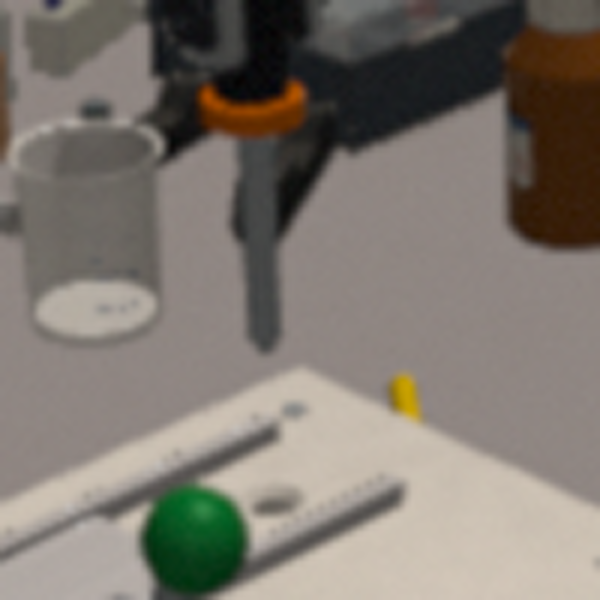

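View pics/t9.png

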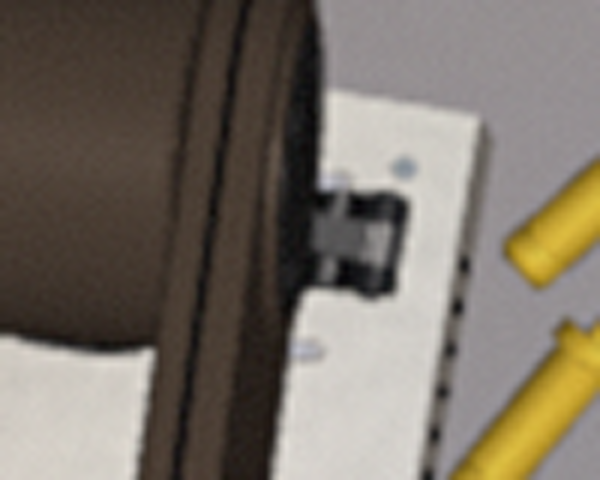

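>>> {"fn": "move_arm", "kwargs": {
  "commands": [0.4, 0, -0.02, 0, 0.5, 0, 0, 0, 0.4, 0, 0, 0, 0.3, 0, 0, 0, 0.2, 0, 0, 0, 0.15, 0, 0, 0, 0.1, 0, 0, 0, 0, 0, 0, 0]
}}

```text
time: 17.52
eef_pos: [0.4977, 0.0709, 0.1866]
tcp_rot: [0.534, 0.463, -0.534, 0.463]
contact_force: [0.3, -0.2, -0.1]
opening: 0.235
```

```bash
python3 - <<'E'
from h import *
import cv2
go([.4975,.0705,.1204])
s=ctrl.read_camera('scene')[:,:,::-1]
cv2.imwrite('pics/s10.png',cv2.resize(s[220:320,240:340],None,fx=6,fy=6,interpolation=2))
E
```

```text
t 17.52 pos [0.4977 0.0709 0.1866] own [ 0.03   -0.0489  0.1866] F [ 0.2545 -0.1971 -0.1434] q6 1.6521383438972281 q1 -0.06065340777308086 open 0.23488561226673832
target [0.4975, 0.0705, 0.1204] units [ 2.6471 -0.0077  0.0159] yaw z -98.13642156923702
```

View pics/s10.png

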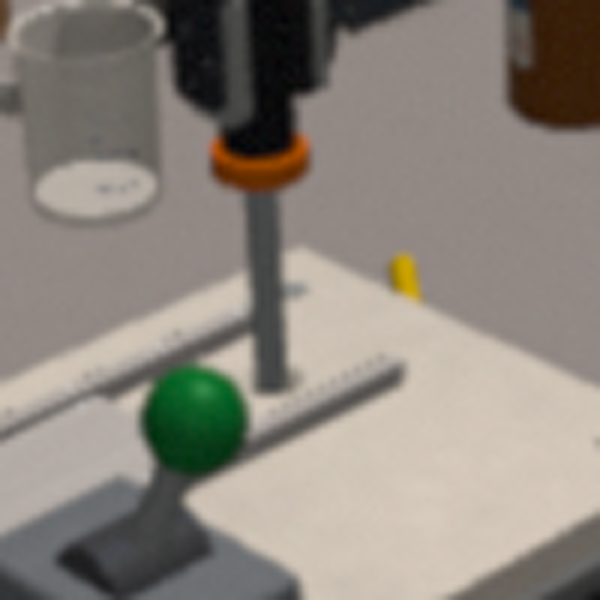

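>>> {"fn": "move_arm", "kwargs": {
  "commands": [0.1, 0, 0.03, 0, 0.15, 0, 0, 0, 0.2, 0, 0, 0, 0.2, 0, 0, 0, 0.2, 0, 0, 0, 0, 0, 0, 0]
}}

```text
time: 18.32
eef_pos: [0.4972, 0.0701, 0.1646]
tcp_rot: [-0.534, -0.464, 0.535, -0.463]
contact_force: [0.4, 0.3, -1.3]
opening: 0.238
```

>>> {"fn": "move_arm", "kwargs": {
  "commands": [0.25, 0, 0, 0, 0.25, 0, 0, 0, 0.25, 0, 0, 0, 0.25, 0, 0, 0, 0.2, 0, 0, 0, 0.15, 0, 0, 0, 0.1, 0, 0, 0, 0, 0, 0, 0]
}}

```text
time: 19.32
eef_pos: [0.4976, 0.0701, 0.1289]
tcp_rot: [-0.534, -0.463, 0.534, -0.463]
contact_force: [0.5, -0.3, -1.1]
opening: 0.235
```

>>> {"fn": "move_arm", "kwargs": {
  "commands": [0.1, 0, 0, 0, 0.1, 0, 0, 0, 0.07, 0, 0, 0, 0, 0, 0, 0]
}}

```text
time: 19.82
eef_pos: [0.4975, 0.0701, 0.1221]
tcp_rot: [-0.534, -0.463, 0.534, -0.463]
contact_force: [0.3, -0.0, -1.1]
opening: 0.236
```

>>> {"fn": "move_arm", "kwargs": {
  "commands": [0.04, 0, 0, 0, 0.04, 0, 0, 0, 0.04, 0, 0, 0, 0, 0, 0, 0]
}}

```text
time: 20.32
eef_pos: [0.4978, 0.0701, 0.1204]
tcp_rot: [-0.534, -0.463, 0.534, -0.463]
contact_force: [-2.9, 0.1, 5.0]
opening: 0.234
```

>>> {"fn": "move_arm", "kwargs": {
  "commands": [0.03, 0, 0, 0, 0, 0, 0, 0]
}}

```text
time: 20.58
eef_pos: [0.4979, 0.0701, 0.1204]
tcp_rot: [-0.534, -0.463, 0.534, -0.463]
contact_force: [-4.5, 0.0, 9.1]
opening: 0.234
```

```bash
python3 - <<'E'
from h import *
import cv2
go([.4975,.0705,.1204])
s=ctrl.read_camera('scene')[:,:,::-1]
cv2.imwrite('pics/s11.png',cv2.resize(s[220:320,240:340],None,fx=6,fy=6,interpolation=2))
E
```

```text
t 20.57 pos [0.4979 0.0701 0.1204] own [ 0.0302 -0.0496  0.1204] F [-4.4768  0.032   9.0732] q6 1.6506535293767166 q1 -0.06209622373466508 open 0.2344020447986687
target [0.4975, 0.0705, 0.1204] units [-0.0014 -0.0178 -0.0142] yaw z -98.12515491747904
```

View pics/s11.png

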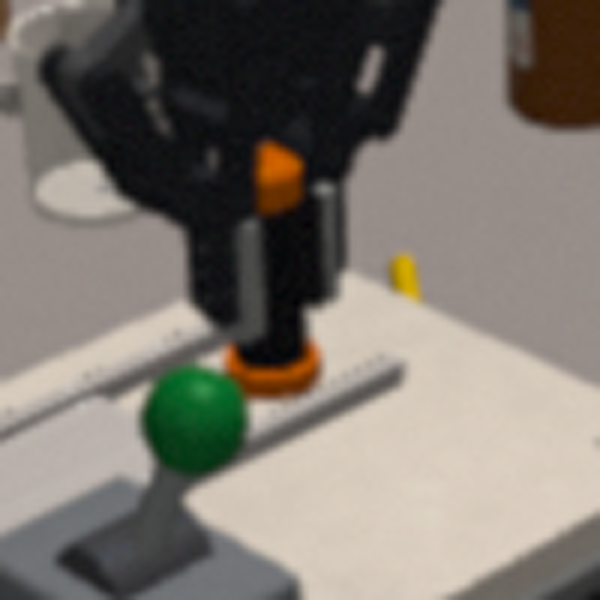

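>>> {"fn": "move_arm", "kwargs": {
  "commands": [0, 0, 0, 0, 0, 0, 0, 0, 0, 0, 0, 0, 0, 0, 0, 0, -0.3, 0, 0, 0, -0.7, 0, 0, 0, -1, 0, 0, 0, -1, 0, 0, 0, -1, 0, 0, 0, -0.6, 0, 0, 0, 0, 0, 0, 0],
  "jaw": 45
}}

```text
time: 22.0
eef_pos: [0.4985, 0.0701, 0.2355]
tcp_rot: [0.535, 0.462, -0.533, 0.464]
contact_force: [-0.5, -0.6, 0.1]
opening: 0.528
```

```bash
python3 - <<'E'
from h import *
import cv2
b=CA.T@(np.array([0.4126,.1938,.1595])-CO);print('ball own',b)
go(own((-.104,.0607,.215)))
s=ctrl.read_camera('scene')[:,:,::-1]
cv2.imwrite('pics/s12.png',cv2.resize(s[200:320,200:340],None,fx=5,fy=5,interpolation=2))
E
```

```text
ball own [-0.0717  0.0607  0.1595]
t 22.0 pos [0.4985 0.0701 0.2355] own [ 0.0308 -0.0496  0.2355] F [-0.519  -0.5663  0.0718] q6 1.650621463050835 q1 -0.06216302746608276 open 0.5282077356814747
target [0.3807 0.1983 0.215 ] units [ 0.803  -5.3935 -4.4119] yaw z -98.13470523407983
```

View pics/s12.png

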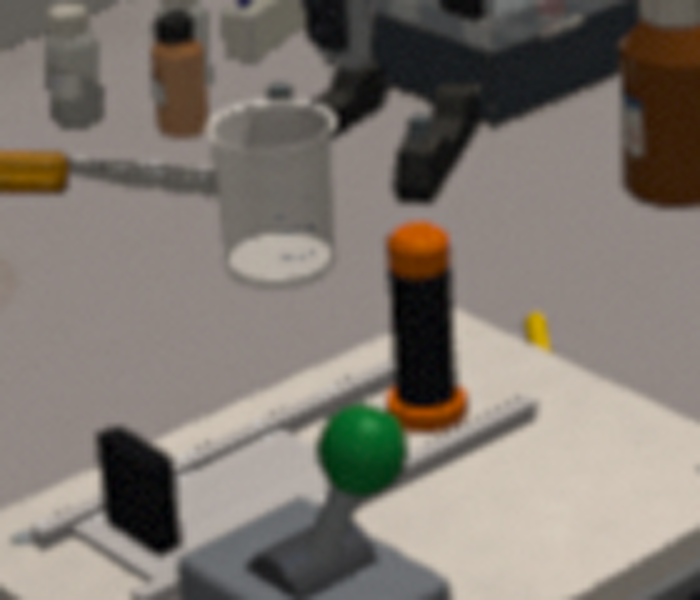

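>>> {"fn": "move_arm", "kwargs": {
  "commands": [0, -0.5, 0, 0, 0, -1, 0, 0, 0, -1, -0.2, 0, 0, -1, -0.8, 0, 0, -1, -0.8, 0, 0, -0.6, -0.8, 0, 0, -0.3, -0.8, 0, 0, 0, -0.6, 0, 0, 0, -0.4, 0, 0, 0, 0, 0, 0, 0, 0, 0],
  "jaw": 0
}}

```text
time: 23.42
eef_pos: [0.3797, 0.1978, 0.2334]
tcp_rot: [-0.534, -0.463, 0.535, -0.463]
contact_force: [-0.7, 0.8, -0.4]
opening: 0.0
```

```bash
python3 - <<'E'
from h import *
import cv2
go(own((-.104,.0607,.160)))
print(ctrl.get_state()['qpos'])
s=ctrl.read_camera('scene')[:,:,::-1]
cv2.imwrite('pics/s13.png',cv2.resize(s[140:380,160:400],None,fx=2.5,fy=2.5,interpolation=2))
E
```

```text
t 23.43 pos [0.3797 0.1978 0.2334] own [-0.1049  0.06    0.2334] F [-0.6847  0.8196 -0.3989] q6 1.9557407926744672 q1 0.24240007476816702 open 2.5942765778580602e-05
target [0.3807 0.1983 0.16  ] units [ 2.934   0.0376 -0.0296] yaw z -98.16269047263617
[ 0.2424 -0.2778  2.1649 -0.0003  1.2552  1.9557]
```

View pics/s13.png

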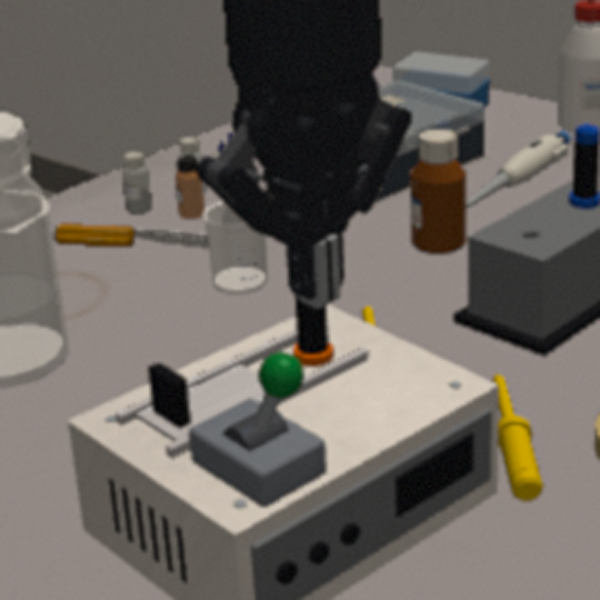

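>>> {"fn": "move_arm", "kwargs": {
  "commands": [0.5, 0, -0.03, 0, 0.7, 0, 0, 0, 0.7, 0, 0, 0, 0.6, 0, 0, 0, 0.4, 0, 0, 0, 0, 0, 0, 0]
}}

```text
time: 24.22
eef_pos: [0.379, 0.1987, 0.1599]
tcp_rot: [-0.534, -0.464, 0.535, -0.463]
contact_force: [0.3, 0.2, -0.7]
opening: 0.0
```

```bash
python3 - <<'E'
from h import *
import cv2
go(own((-.038,.0607,.160)))
s=ctrl.read_camera('scene')[:,:,::-1]
cv2.imwrite('pics/s14.png',cv2.resize(s[140:380,160:400],None,fx=2.5,fy=2.5,interpolation=2))
E
```

```text
t 24.23 pos [0.379  0.1987 0.1599] own [-0.1056  0.0608  0.1599] F [ 0.3428  0.2041 -0.7037] q6 1.9576629717760357 q1 0.24476710595167547 open 0.00042303011380592835
target [0.446 0.189 0.16 ] units [-0.0082  2.7057  0.0048] yaw z -98.14123460870614
```

View pics/s14.png

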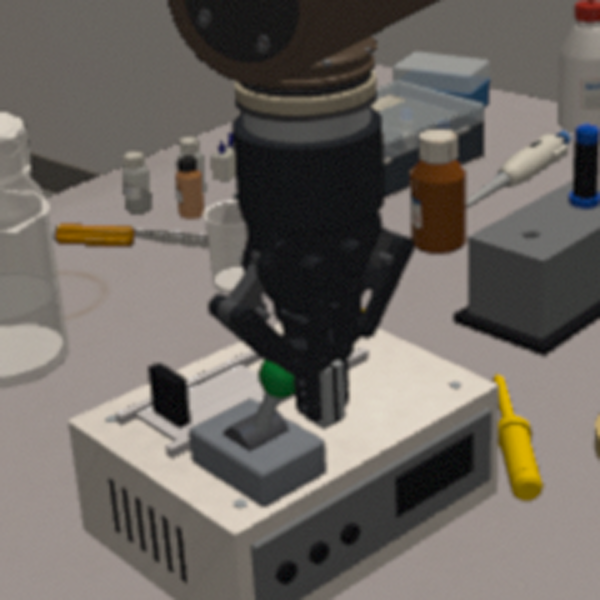

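>>> {"fn": "move_arm", "kwargs": {
  "commands": [0, 0.2, 0, 0, 0, 0.3, 0, 0, 0, 0.3, 0, 0, 0, 0.3, 0, 0, 0, 0.3, 0, 0, 0, 0.3, 0, 0, 0, 0.3, 0, 0, 0, 0.3, 0, 0, 0, 0.2, 0, 0, 0, 0, 0, 0]
}}

```text
time: 25.52
eef_pos: [0.442, 0.1899, 0.161]
tcp_rot: [0.534, 0.463, -0.534, 0.463]
contact_force: [0.3, 0.5, -0.4]
opening: -0.002
```

```bash
python3 - <<'E'
from h import *
import cv2
go(own((-.038,.0607,.160)))
s=ctrl.read_camera('scene')[:,:,::-1]
cv2.imwrite('pics/s15.png',cv2.resize(s[140:380,160:400],None,fx=2.5,fy=2.5,interpolation=2))
E
```

```text
t 25.52 pos [0.442  0.1899 0.161 ] own [-0.042  0.061  0.161] F [ 0.3165  0.4804 -0.361 ] q6 1.9077099973915554 q1 0.19454209023290642 open -0.0018174683108958076
target [0.446 0.189 0.16 ] units [0.0399 0.162  0.0134] yaw z -98.15026631677847
```

View pics/s15.png

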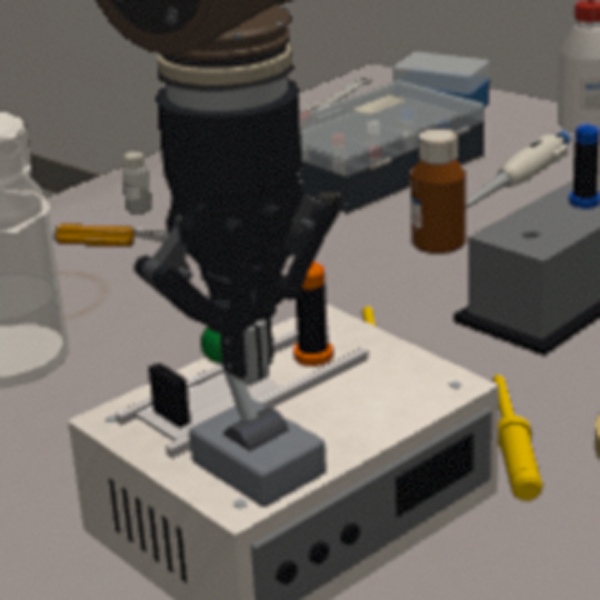

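>>> {"fn": "move_arm", "kwargs": {
  "commands": [0, 0.1, 0, 0, 0, 0.1, 0, 0, 0, 0.05, 0, 0, 0, 0, 0, 0]
}}

```text
time: 26.08
eef_pos: [0.4452, 0.1895, 0.1607]
tcp_rot: [-0.532, -0.465, 0.536, -0.461]
contact_force: [-9.1, 1.0, 4.3]
opening: 0.001
```

>>> {"fn": "move_arm", "kwargs": {
  "commands": [0, 0.06, 0, 0, 0, 0, 0, 0]
}}

```text
time: 26.32
eef_pos: [0.4453, 0.1895, 0.1606]
tcp_rot: [-0.531, -0.466, 0.537, -0.46]
contact_force: [-13.3, 1.6, 7.6]
opening: -0.004
```

>>> {"fn": "move_arm", "kwargs": {
  "commands": [0, -0.4, 0, 0, 0, -0.5, 0, 0, 0, -0.5, 0, 0, -0.8, -0.2, 0, 0, -1, 0, 0, 0, -1, 0, 0, 0, -1, 0, 0, 0, -1, 0, 1, 0, -1, 0, 1, 0, 0, 0, 0, 0]
}}

```text
time: 27.58
eef_pos: [0.4032, 0.1445, 0.3085]
tcp_rot: [0.536, 0.461, -0.533, 0.464]
contact_force: [-0.1, 0.5, 0.1]
opening: -0.003
```

```bash
python3 - <<'E'
from h import *
import cv2
go(own((-.038,.0607,.160)))
s=ctrl.read_camera('scene')[:,:,::-1];t=ctrl.read_camera('top')[:,:,::-1]
cv2.imwrite('pics/s16.png',cv2.resize(s[240:370,180:370],None,fx=4,fy=4,interpolation=2))
cv2.imwrite('pics/t16.png',t);cv2.imwrite('pics/S16.png',s)
E
```

```text
t 27.57 pos [0.4032 0.1445 0.3085] own [-0.0741  0.0106  0.3085] F [-0.0932  0.518   0.1307] q6 1.8212674810106773 q1 0.10630507697924337 open -0.0033654809419482756
target [0.446 0.189 0.16 ] units [ 5.9518  1.4039 -1.9982] yaw z -98.25952002130276
```

View pics/s16.png

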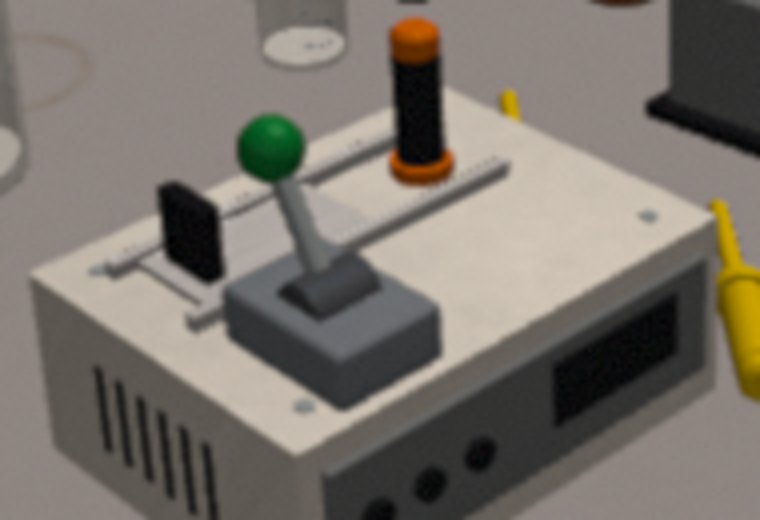

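View pics/t16.png

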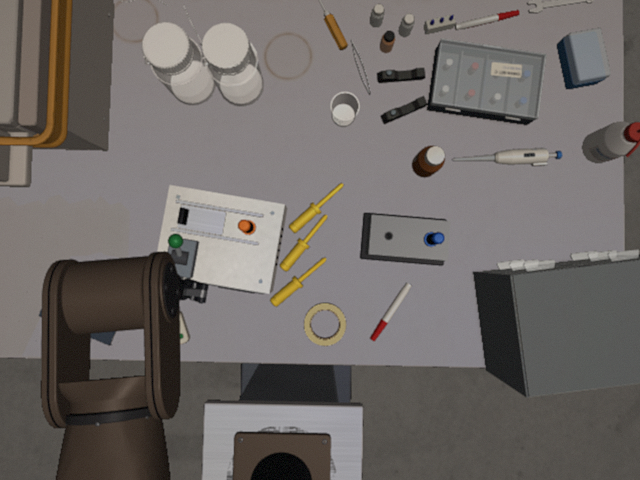

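View pics/S16.png

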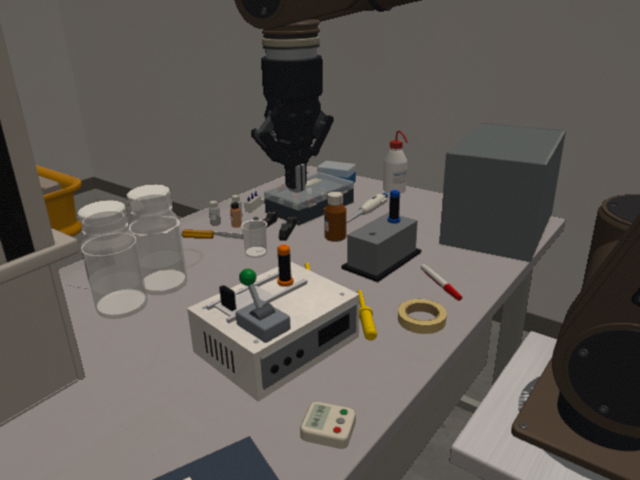

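```bash
python3 - <<'E'
from h import *
b,e=tri((247.6,276.6),(176,241));print(CA.T@(b-CO),e)
# fin top: top view crop
print('fin',CA.T@(atz('top',(183.3,215.5),.125)-CO))
E
```

```text
[-0.0153  0.0602  0.159 ] [-0.1647 -0.0211  0.1216  0.1529]
fin [0.032  0.0646 0.125 ]
```

```bash
python3 -c "
from plant import ctrl
print(ctrl.sign_off(), ctrl.get_state()['time'])"
```

```text
the job is handed in; nothing more can be done
the job is handed in; nothing more can be done
```

The job is done and handed in at about 28 s. The shutter is open, the orange probe is in the well, and the lever is over at its far side.

- **Shutter:** I pushed it along until it hit its stop, where the force rose to 16 N with almost no further movement. The pictures put its travel at about 59 mm, which matches 60 mm within the measuring error.
- **Orange probe:** I lowered it in the grip until the collar touched, at about 5–9 N upward force. The tool height was 0.1204 m, exactly the value expected for flush, and only then did I release it. The pictures show the collar resting on the top face.
- **Lever:** I pushed the ball until it stopped moving, at about 13 N. It now stands 15 mm to the front of the calibrator's centre, against an expected 14 mm.
- **Blue probe:** It still stands upright in the stand, and the gripper is clear of everything.

**Yellow look-alikes:** the three yellow probes, upright in the first pictures, were lying on the table in the next ones, after my first swing across. I never meant to touch them: the fingertips passed about 0.14 m above their tops, and the force readings at the end of each move showed no contact. They may have tipped over on their own, but I can't show that. They stayed on the table and I left them there.

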